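# Release the safety pawl and lower the board press

### The job

The arm of the board press is held up by its safety ratchet. Press the tab at the rear of the pawl right down, so that its hook stands clear of the toothed wheel, then push the arm down by its crossbar, past the teeth, until its rubber foot is fully down on the circuit board. Leave the pawl clear and the arm down, do not lift the arm, and leave the board and everything else on the bench in place.

Things in the scene. Friction and masses are not known exactly. Their poses are not given: they have to be found in the camera images.
- press: The board press, fixed to the bench: an aluminium base plate 260 x 140 x 12 mm. Origin on the bench straight below the arm's hinge; z up; its own x axis runs from the pawl (-x) over the hinge to the arm's crossbar (+x); its own y axis is parallel to the hinge. The plate spans x from -100 to +160 mm and y from -70 to +70 mm.
- pivot (a point): The centre of the arm's hinge, 75 mm above the bench between two upright cheeks; the hinge axis is level, along the press's own y axis. Here the arm carries a steel wheel 100 mm across with four square teeth.
- presser_arm (a joint): Angle of the press arm above level, rad. 0: level, its rubber foot (26 mm across, 98 mm out from the hinge) down on the board; starts raised at 0.73 to 0.83; range -0.012 to 0.98. Stiff hinge: the arm stays where it is left and goes down under about 3 N on the crossbar. With the pawl in, it is blocked between two teeth after at most 0.11 rad; with the pawl clear, the teeth pass under it.
- handle (a point): The centre of the arm's black crossbar, a round bar 22 mm thick and 100 mm long, level, parallel to the hinge axis, 170 mm from the hinge, in line with it along the arm. It travels on an arc of 170 mm radius about the hinge; when the arm is level it is 75 mm above the bench, with free space above it.
- pawl (a joint): Angle of the steel pawl, rad. 0: hooked in between the teeth of the wheel (the start). It grows as the tab at its rear is pressed down, which raises the hook off the wheel: clear of the teeth above 0.15, fully out against its stop at 0.32. A stiff hinge and no spring: it stays where it is left. About 3 to 6 N on the tab moves it.
- tab (a point): The middle of the top face of the pawl's press tab, a flat steel plate 34 x 36 mm, 6 mm thick, about 110 mm above the bench and 121 mm from the hinge on the side away from the arm. It is 52 mm behind the pawl's own hinge pin (parallel to the arm's hinge), and goes down about 16 mm when pressed right down.
- board_center (a point): The centre of the top face of the green circuit board, 100 x 100 x 4 mm (parts on it up to 6 mm higher), loose in the shallow nest on the base plate under the arm's foot. Its top is 16 mm above the bench.
- flux_jar: Bystander, loose: closed glass jar with a black cap, 54 mm across, 85 mm tall, full. Origin at the centre of its underside.
- spool: Bystander, loose: aluminium wire spool standing on end, 52 mm across, 40 mm tall. Origin at the centre of its underside.
- driver: Bystander, loose: screwdriver with a blue handle, 150 mm long, lying. Origin at the centre of its underside.
- heatsink: Bystander, loose: finned aluminium heat sink, 40 x 40 x 28 mm. Origin at the centre of its underside.
- knife: Bystander, loose: knife with a wooden handle, 190 mm long, lying. Origin at the centre of its underside (where the handle meets the blade).
- pen_cup: Bystander, loose: open black cup, 72 mm across, 95 mm tall. Origin at the centre of its underside.
- meter: Bystander, loose: yellow hand meter lying flat, 75 x 150 x 36 mm. Origin at the centre of its underside.

How it is judged:
On the way, in this order (a step that is already met when the one before it is completed fails the run):
1. the pawl is pressed clear of the teeth while the arm is still up (value of joint pawl above 0.2 rad and value of joint presser_arm above 0.66 rad), for 0.2 s.
2. the arm is pushed down past its teeth until the foot is on the board (value of joint presser_arm below 0.04 rad and value of joint pawl above 0.15 rad), for 0.2 s.
At the end, for the whole second after the job is handed in: The arm is within 0.04 rad (4 mm at the foot) of fully down and at rest, the pawl is still clear of the teeth (above 0.15 rad), and the board lies in its nest within 8 mm of where it was (all of step 2 and velocity of joint presser_arm between -0.05 and 0.05 rad/s and distance of board_center from where it was at the start of the episode below 0.008 m); the robot touches nothing.
It fails at once if the circuit board is lifted or pushed out of its place (over 8 mm) (distance of board_center from where it was at the start of the episode above 0.008 m).
It fails at once if the press arm is lifted instead of pushed down (above 0.93 rad) (value of joint presser_arm above 0.93 rad).
It fails at once if a bystander is lifted, carried or knocked more than 20 mm (distance of any of flux_jar, spool, driver, heatsink, knife, pen_cup, meter from where it was at the start of the episode above 0.02 m).
It also fails if it takes over 45 s, if anything falls off the work surface, if the arm or the gripper's body presses on something with over 40 N, if the wrist force passes 120 N, or if a joint passes its speed limit or range.

### The arm

A 6-joint arm with a two-finger parallel gripper is mounted at the origin on the work surface. World frame = base frame: x ahead of the robot, y to its left, z up, the work surface at z = 0. Lengths are in m, angles in rad, forces in N, time in s.
With the tool pointing down it reaches from about 0.4 to 0.825 m from the base axis. Payload 7 kg.
Tool frame: the origin (TCP) lies at the very end of the fingers, on their centre line; the grasp point (between the pads) lies 19 mm behind it; y points along the fingers, z is the direction in which the jaws open and shut, and the axes are right-handed (so a half turn about y gives the same grasp; the last joint's range is limited). The gripper opens to 88 mm and grips with 3 to 60 N. Pads are 19 mm wide; open, the fingers measure 130 mm over their backs; the gripper's body (78 mm by 193 mm) begins 47 mm behind the grasp point.
Start: joints at [1.513, 0.359, 0.012, 0, -1.224, -0.288], TCP at [0.229, 0.635, 0.227] pointing down, gripper open.
Joint ranges: [-3.07, 3.07], [-1.43, 2.12], [-1.02, 1.25], [-3.03, 1.67], [-3.05, -0], [-3.03, 3.03]. Speed limits (rad/s): [2.39, 2.39, 3.01, 3.14, 3.14, 3.14].

### API

Orientations are given as [roll, pitch, yaw] about the fixed x, y, z axes, in that order (R = Rz(yaw) Ry(pitch) Rx(roll)).
In Python, from station import get_state, grab_frame, job_done, regions_of gives the robot as it stands.
- The arm moves only by the tool drive_tool, never from a script. Its argument "rows" is a list of rows, each a list of 3 entries, a list of its own where there are three numbers: the shift along the world's x, y, z as a fraction of full scale, then the turn about the world's z as a fraction of full scale, then the opening, from 0 (shut) to 1 (fully open). A call has 1 to 12 rows; each row is the pose to reach, as a shift and turn from the pose commanded when the call began; what a row does not reach only later rows make up. Full scale, the value 1, is 30 cm for a shift and 90 degrees for a turn. A row lasts 1/10 s, in which the tool goes at most 50 mm and 8.59 degrees, less where a joint would pass 70% of its speed; a pose out of reach is approached as far as the arm can. A call with a number of a shift or a turn outside -1 to 1 is refused whole. A call with a gripper value outside its range is refused whole. The fingers move at their own pace and stop on an object; "newtons" is the grip in N (left out, the last holds). Time passes only in rows, so rows that repeat a pose let the fingers close. It gives the time, the measured TCP pose, the force and the opening at its end, in the units of the state.
- get_state(): the state, without advancing time (a new reading comes with each control period).
- grab_frame(name): name is "scene" or "top"; returns a dict with "img" (400x640x3 uint8, blue, green, red), "fx", "fy", "cx", "cy" (pixels), "T" (4x4, takes a point from camera to world coordinates). Camera axes: x right, y down, z forward; pixel columns grow to the right and rows downward; lengths in m; the calibration is good to about 2 mm. A picture is of the moment at which its call begins. There is no depth.
- job_done(): hands the job in, once; it reports no verdict.
Trained networks look in a picture, given as the dict that the camera call returned (one of the last four; its "shot" number tells which), for a name from the list of things; names that differ only in an ending like _2 or _b are one class to them, and where a whole thing is asked for, a point or a joint stands for the part that bears it (a point fixed in the world has none). Each returns a list of dicts, best first, with "confidence" (0 to 1); they miss things now and then, are a little off and sometimes report something else, mostly with a low value. They report only what shows in the picture. A call takes as long as a camera call.
- regions_of(picture, thing): "pixels" (400x640 bool, what is visible of it) and "box" ([left, top, right, bottom] in pixels, round what is visible of it).
The state is a dict: "t": time; "q": joint angles; "qd": joint speeds; "joint_efforts": joint torques, N m; "eef_pos": TCP position; "ee_rot": TCP orientation; "force": force on the tool from outside, world axes, zero at the start; "moment": the same for the moment, N m; "width": finger opening in m.
Only numpy, scipy, OpenCV 4.12 (cv2) and the standard library are available. Lean on these libraries where they do the work, as an engineer would, in place of code of your own. Each camera call takes 0.05 s, during which the arm holds its last target. There are 200 camera calls.

## Working session

There is one attempt and no reset: what is moved stays moved. The work goes in short steps, Python scripts to look and compute and a tool call to move; the robot and the scene stay as the last step left them, time stands still between calls to the robot, and variables do not carry over. Pictures are saved under pics/ and viewed, about 8 in all and at most 12, crops included, and the job is handed in when it is done.

Besides the shell and the picture viewer there is one more tool, called as name([rows], argument=value, ...), one row to a line, values as JSON. drive_tool: Moves the arm, as the interface text tells. Its arguments: {"type":"object","properties":{"rows":{"type":"array"},"newtons":{"type":"number"}},"required":["rows"]}

```bash
mkdir -p pics; python3 - <<'E'
from station import *
import cv2,numpy as np,pickle
s=get_state();print(s['t'],s['eef_pos'],s['ee_rot'],s['width'])
for n in('scene','top'):
    f=grab_frame(n);cv2.imwrite(f'pics/{n}0.png',f['img']);pickle.dump(f,open(f'{n}.pkl','wb'))
    print(n,f['fx'],f['cx'],f['cy'],np.round(f['T'],3).tolist())
    for t in('press','presser_arm','pawl','handle','tab','board_center','flux_jar','spool','driver','heatsink','knife','pen_cup','meter'):
        for r in regions_of(f,t)[:1]:
            v,u=np.nonzero(r['pixels']);print(t,round(r['confidence'],2),r['box'],round(u.mean(),1),round(v.mean(),1))
E
```

```text
0.0 [0.22864303 0.63461017 0.22563755] [-1.56921890e+00  1.35013173e-04  2.79570891e+00] 0.0876761644320603
scene 467.24307863707645 310.4104107674112 196.59266649960463 [[-0.446, 0.601, -0.663, 1.419], [0.895, 0.301, -0.329, 0.445], [0.002, -0.74, -0.672, 0.977], [0.0, 0.0, 0.0, 1.0]]
press 0.81 [268.6, 156.4, 372.4, 236.9] 321.4 201.1
presser_arm 0.78 [299.8, 152.8, 364.3, 202.6] 334.6 182.7
pawl 0.65 [265.1, 178.6, 309.0, 187.0] 285.3 180.9
handle 0.65 [301.7, 156.8, 364.5, 206.8] 336.1 183.0
tab 0.68 [268.5, 175.0, 300.7, 185.6] 280.2 181.1
board_center 0.8 [330.0, 200.1, 363.8, 230.7] 347.0 213.5
flux_jar 0.59 [285.7, 212.7, 302.4, 242.7] 294.0 229.4
spool 0.61 [316.1, 236.1, 328.2, 260.7] 321.0 246.7
driver 0.65 [310.2, 179.3, 342.4, 189.2] 324.6 183.0
heatsink 0.58 [353.5, 241.6, 368.1, 254.7] 362.1 246.1
knife 0.6 [200.6, 137.6, 227.8, 165.2] 213.2 150.6
pen_cup 0.89 [147.6, 160.9, 174.6, 195.4] 161.7 179.2
meter 0.7 [441.7, 289.3, 509.2, 324.9] 474.7 306.3
top 397.54780750768526 317.4087179429676 199.2913758004423 [[-0.027, -0.982, 0.188, 0.307], [-1.0, 0.029, 0.006, 0.016], [-0.011, -0.188, -0.982, 1.41], [0.0, 0.0, 0.0, 1.0]]
press 0.83 [274.5, 191.2, 365.7, 247.7] 318.6 215.9
presser_arm 0.74 [276.9, 201.8, 335.2, 235.7] 297.1 217.0
pawl 0.48 [328.0, 195.5, 364.0, 209.3] 350.0 203.4
handle 0.92 [275.5, 204.5, 331.3, 236.8] 296.2 217.0
tab 0.47 [326.8, 196.1, 364.6, 211.1] 348.4 203.8
board_center 0.85 [286.4, 207.9, 311.6, 241.1] 299.0 225.4
flux_jar 0.78 [314.2, 170.4, 328.7, 187.6] 321.7 179.4
spool 0.45 [290.6, 171.8, 305.4, 190.0] 297.2 179.8
driver 0.61 [323.7, 243.2, 345.9, 249.6] 333.8 246.5
heatsink 0.59 [263.0, 191.3, 281.6, 206.5] 271.0 197.5
knife 0.75 [424.9, 227.6, 472.5, 260.1] 450.3 243.7
pen_cup 0.58 [437.8, 160.2, 468.7, 188.7] 452.5 172.8
meter 0.76 [159.2, 167.6, 206.7, 197.9] 182.5 182.2
```

View pics/scene0.png

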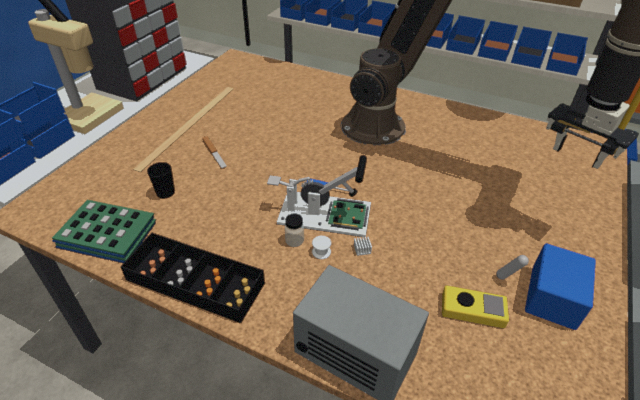

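View pics/top0.png

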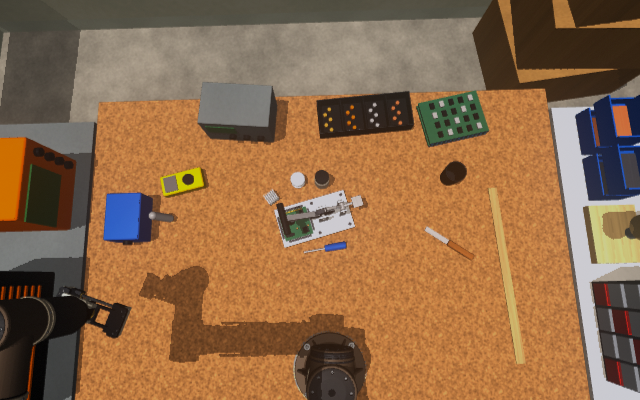

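The scene view shows the press near (320,200), its tab at (275,181) and its crossbar at (361,168). In the top view the tab is at (357,202) and the crossbar at (282,222). I'll zoom in on both.

```bash
python3 - <<'E'
import cv2,pickle
a=pickle.load(open('top.pkl','rb'))['img'][160:260,255:375]
b=pickle.load(open('scene.pkl','rb'))['img'][145:265,255:385]
cv2.imwrite('pics/topc.png',cv2.resize(a,None,fx=6,fy=6,interpolation=cv2.INTER_CUBIC)[:600,:720])
cv2.imwrite('pics/scc.png',cv2.resize(b,None,fx=5,fy=5,interpolation=cv2.INTER_CUBIC))
E
```

```text
(no output)
```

View pics/topc.png

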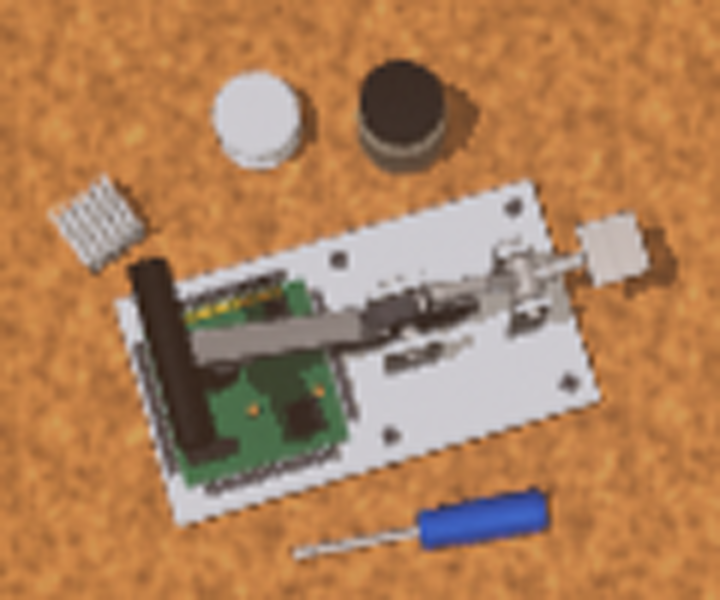

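View pics/scc.png

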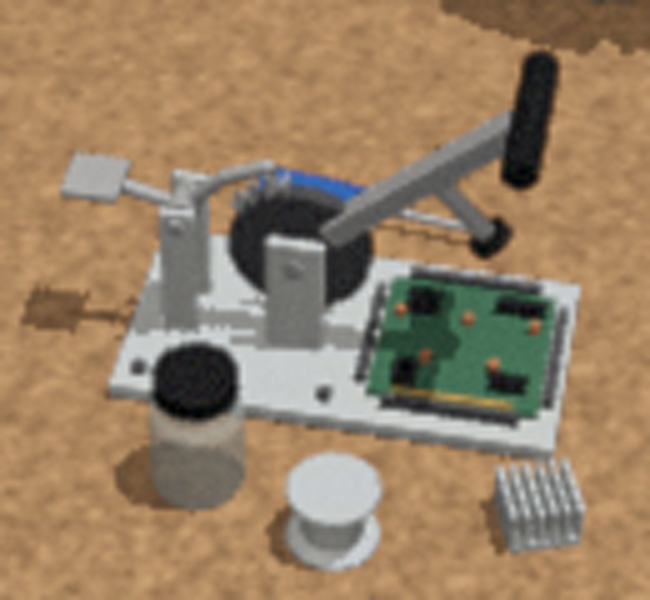

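The top crop shows the plate corners at (118,303), (528,182), (600,400) and (182,525), the tab at (614,249), and the crossbar ends at (150,262) and (200,450). In the scene crop the tab is at (96,177), the crossbar runs from (540,55) to (520,187), and the jar stands beside the plate. I'll fit the pose to these points.

```bash
cat > h.py <<'E'
import numpy as np,pickle
from scipy.optimize import least_squares
def proj(f,P):
    T=f['T'];p=(np.asarray(P)-T[:3,3])@T[:3,:3]
    return np.c_[f['fx']*p[:,0]/p[:,2]+f['cx'],f['fy']*p[:,1]/p[:,2]+f['cy']]
def W(p,P):
    c,s=np.cos(p[2]),np.sin(p[2]);P=np.asarray(P,float)
    return np.c_[p[0]+c*P[:,0]-s*P[:,1],p[1]+s*P[:,0]+c*P[:,1],P[:,2]]
def ground(f,u,v,z):
    d=f['T'][:3,:3]@[(u-f['cx'])/f['fx'],(v-f['cy'])/f['fy'],1];o=f['T'][:3,3];return o+d*(z-o[2])/d[2]
E
python3 - <<'E'
from h import *
F={n:pickle.load(open(n+'.pkl','rb')) for n in('top','scene')}
H=lambda th,y:[.17*np.cos(th),y,.075+.17*np.sin(th)]
def M(th):
    return {'top':[[.16,-.07,.012],[-.1,-.07,.012],[-.1,.07,.012],[.16,.07,.012],[-.121,0,.11],H(th,0)],
     'scene':[[.16,-.07,.012],[-.1,-.07,.012],[.16,.07,.012],[-.121,0,.11],H(th,0)]}
O={'top':(np.array([[118,303],[528,182],[600,400],[182,525],[614,249],[175,358]])+.5)/6-.5+[255,160],
 'scene':(np.array([[555,450],[110,388],[580,287],[96,177],[531,120]])+.5)/5-.5+[255,145]}
# p: x,y,yaw,th + per-camera small pixel shift (calibration)
def res(p):
    r=[]
    for i,n in enumerate(F):
        sh=p[4+2*i:6+2*i];r.append((proj(F[n],W(p,M(p[3])[n]))+sh-O[n]).ravel());r.append(sh)
    return np.concatenate(r)
r=least_squares(res,[.3,0,1.7,.78,0,0,0,0]);p=r.x
print(p.round(4));print(res(p).round(1))
th=p[3]
print('tab,handle,level handle',W(p,[[-.121,0,.11],H(th,0),H(0,0),[-.069,0,.12]]).round(4).tolist())
# independent triangulation of tab & handle
for i in(4,5):
    g=lambda X:np.concatenate([(proj(F[n],[X])-O[n][i-(n=='scene')]).ravel() for n in F])
    q=least_squares(g,[.3,0,.1]);print(q.x.round(4),q.fun.round(1))
print('jar',ground(F['top'],321.7,177.5,.085),'spool',ground(F['top'],297.2,179.3,.04))
np.save('p.npy',p)
E
```

```text
[ 0.5148  0.0103  1.8377  0.7471  0.2994 -0.0514  0.2539  0.2117]
[-0.7  0.1  0.5 -0.6  0.5  0.2 -0.6  0.8  0.1 -0.1 -0.1 -0.3  0.3 -0.1
  0.1  0.3 -0.3 -0.2  0.1 -0.2 -0.2 -0.   0.   0.   0.3  0.2]
tab,handle,level handle [[0.5467, -0.1064, 0.11], [0.4819, 0.1306, 0.1905], [0.47, 0.1743, 0.075], [0.533, -0.0562, 0.12]]
[ 0.5462 -0.1062  0.1089] [-0.3  0.2 -0.3 -0. ]
[0.481  0.1303 0.1891] [-0.2  0.1 -0.2 -0. ]
jar [0.63681288 0.00738941 0.085     ] spool [0.64404847 0.09411849 0.04      ]
```

The fit is good to under 1 px. The tab is at (0.547,-0.106,0.110), the crossbar at (0.482,0.131,0.190) and the press yaw is 105.3°. I'll shut the gripper, put the jaw axis along the press's y axis (turn of -54.7°), raise the tool and cross over.

drive_tool([
  [[0, 0, 0.3], -0.1, 0],
  [[0, 0, 0.3], -0.2, 0],
  [[0.15, -0.15, 0.3], -0.3, 0],
  [[0.3, -0.3, 0.3], -0.4, 0],
  [[0.45, -0.45, 0.3], -0.5, 0],
  [[0.6, -0.6, 0.3], -0.608, 0],
  [[0.75, -0.75, 0.3], -0.608, 0],
  [[0.9, -0.9, 0.3], -0.608, 0],
  [[1, -1, 0.3], -0.608, 0],
  [[1, -1, 0.3], -0.608, 0],
  [[1, -1, 0.3], -0.608, 0],
  [[1, -1, 0.3], -0.608, 0],
], newtons=20)

```text
t: 2.6
eef_pos: [0.5308, 0.3324, 0.3164]
ee_rot: [-1.571, 0.001, 1.837]
force: [0.2, -0.3, -0.3]
width: 0.0017
```

drive_tool([
  [[0.02, -0.15, 0], 0, 0],
  [[0.03, -0.3, 0], 0, 0],
  [[0.05, -0.45, 0], 0, 0],
  [[0.06, -0.6, 0], 0, 0],
  [[0.06, -0.75, 0], 0, 0],
  [[0.06, -0.9, 0], 0, 0],
  [[0.06, -1, 0], 0, 0],
  [[0.06, -1, 0], 0, 0],
  [[0.06, -1, 0], 0, 0],
])

```text
t: 3.5
eef_pos: [0.5467, 0.0349, 0.3168]
ee_rot: [-1.571, -0.0, 1.84]
force: [0.2, 1.1, 0.1]
width: 0.0001
```

drive_tool([
  [[0, -0.15, 0], 0, 0],
  [[0, -0.3, 0], 0, 0],
  [[0, -0.475, 0], 0, 0],
  [[0, -0.475, -0.15], 0, 0],
  [[0, -0.475, -0.3], 0, 0],
  [[0, -0.475, -0.45], 0, 0],
  [[0, -0.475, -0.58], 0, 0],
  [[0, -0.475, -0.58], 0, 0],
  [[0, -0.475, -0.58], 0, 0],
  [[0, -0.475, -0.58], 0, 0],
])

```text
t: 4.5
eef_pos: [0.5487, -0.1068, 0.1451]
ee_rot: [-1.574, 0.001, 1.842]
force: [0.7, 0.1, 0.9]
width: 0.0005
```

```bash
cat > look.py <<'E'
import sys,cv2,numpy as np
from station import *
s=get_state();print(s['t'],s['eef_pos'].round(4),s['force'].round(1))
a=grab_frame('scene')['img'][125:245,245:385];b=grab_frame('top')['img'][160:260,265:375]
r=lambda x:cv2.resize(x,(400,int(400*x.shape[0]/x.shape[1])),interpolation=cv2.INTER_CUBIC)
a,b=r(a),r(b);h=max(len(a),len(b));p=lambda x:np.pad(x,((0,h-len(x)),(0,0),(0,0)))
cv2.imwrite(f'pics/{sys.argv[1]}.png',np.hstack([p(a),p(b)]))
E
python3 look.py hover
```

```text
4.5 [ 0.5487 -0.1068  0.1451] [0.7 0.1 0.9]
```

View pics/hover.png

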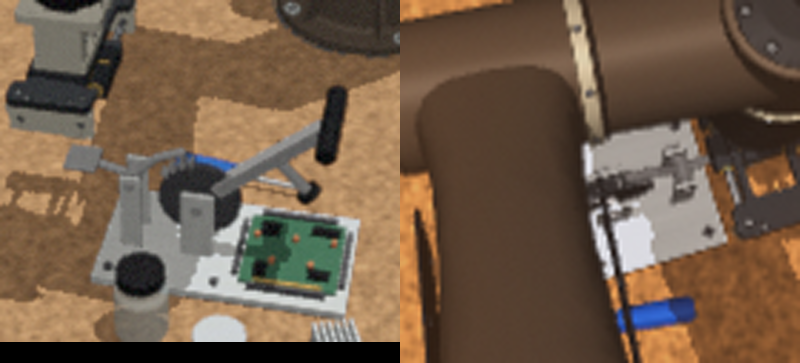

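The tool looks offset from the tab in the left crop: its tip is near (50,130) and the tab near (82,157). I'll check that against the projected TCP.

```bash
python3 - <<'E'
from h import *
from station import *
import cv2
p=np.load('p.npy');s=get_state();e=s['eef_pos'];print(s['q'].round(3),s['ee_rot'],s['width'])
f=grab_frame('scene');im=f['img'].copy()
for X,c in((e,(0,0,255)),(e+[0,0,.066],(255,0,255)),(W(p,[[-.121,0,.11]])[0],(0,255,0))):
    u=proj(f,[X])[0];print(u);cv2.circle(im,tuple(int(round(t)) for t in u),1,c,-1)
cv2.imwrite('pics/h2.png',cv2.resize(im[80:220,210:390],None,fx=4,fy=4,interpolation=cv2.INTER_CUBIC))
E
```

```text
[ 0.158  0.235 -0.363  0.    -0.969  0.113] [-1.57461679e+00  8.19760793e-04  1.84148538e+00] 0.0006612635424757315
[272.19431032 170.54816381]
[270.90680596 151.72164315]
[273.322848   179.74830685]
```

View pics/h2.png

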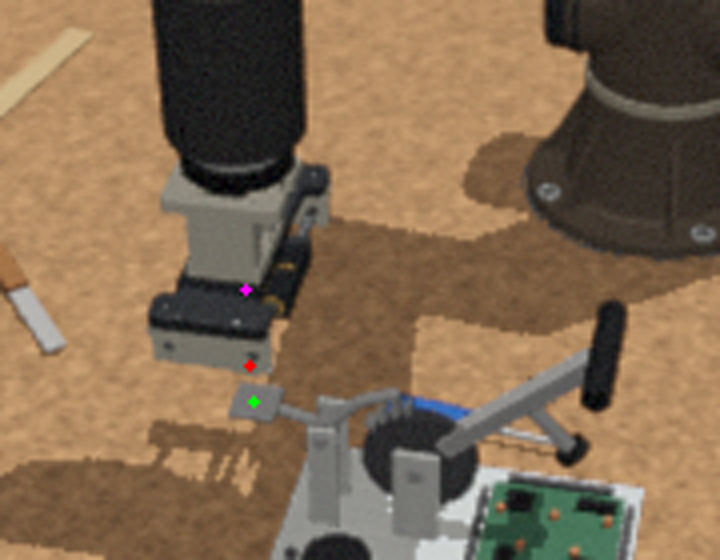

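The projection agrees: the TCP is straight above the tab, and what I saw was the gripper's near knuckle hiding the fingers. Next I press down slowly.

drive_tool([
  [[0, 0, -0.04], 0, 0],
  [[0, 0, -0.08], 0, 0],
  [[0, 0, -0.1], 0, 0],
  [[0, 0, -0.11], 0, 0],
  [[0, 0, -0.12], 0, 0],
  [[0, 0, -0.13], 0, 0],
  [[0, 0, -0.14], 0, 0],
  [[0, 0, -0.14], 0, 0],
])

```text
t: 5.45
eef_pos: [0.5471, -0.1078, 0.1005]
ee_rot: [-1.571, 0.0, 1.841]
force: [-0.3, -3.2, 2.4]
width: 0.0003
```

drive_tool([
  [[0, 0, -0.008], 0, 0],
  [[0, 0, -0.015], 0, 0],
  [[0, 0, -0.02], 0, 0],
  [[0, 0, -0.02], 0, 0],
])

```text
t: 5.85
eef_pos: [0.5474, -0.1079, 0.0952]
ee_rot: [-1.572, 0.001, 1.841]
force: [-1.1, -5.3, 7.2]
width: 0.0004
```

drive_tool([
  [[0, 0, -0.005], 0, 0],
  [[0, 0, -0.01], 0, 0],
  [[0, 0, -0.01], 0, 0],
])

```text
t: 6.15
eef_pos: [0.5477, -0.108, 0.0941]
ee_rot: [-1.573, 0.002, 1.842]
force: [-6.9, -4.0, 23.4]
width: 0.0006
```

The pawl is at its stop: force jumped to 23 N at z=0.094. I'll lift and check.

drive_tool([
  [[0, 0, 0.0], 0, 0],
  [[0, 0, 0.05], 0, 0],
  [[0, 0, 0.2], 0, 0],
  [[0, 0, 0.35], 0, 0],
  [[0, 0, 0.5], 0, 0],
  [[0, 0, 0.65], 0, 0],
  [[0, 0, 0.7], 0, 0],
  [[0, 0, 0.7], 0, 0],
])

```text
t: 6.95
eef_pos: [0.5482, -0.1068, 0.3044]
ee_rot: [-1.577, 0.0, 1.841]
force: [-0.2, 1.2, -0.4]
width: 0.0005
```

```bash
python3 look.py pressed
```

```text
6.95 [ 0.5482 -0.1068  0.3044] [-0.2  1.2 -0.4]
```

View pics/pressed.png

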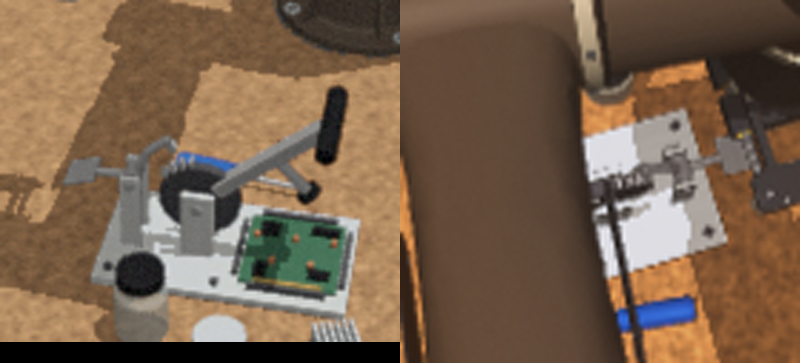

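The left crop shows the hook raised off the wheel near (165,150), the tab dropped at (82,172) and the arm still up. Next I move over the crossbar.

drive_tool([
  [[-0.04, 0.15, 0], 0, 0],
  [[-0.08, 0.3, 0], 0, 0],
  [[-0.12, 0.45, 0], 0, 0],
  [[-0.17, 0.6, 0], 0, 0],
  [[-0.21, 0.75, 0], 0, 0],
  [[-0.22, 0.79, 0], 0, 0],
  [[-0.22, 0.79, -0.1], 0, 0],
  [[-0.22, 0.79, -0.22], 0, 0],
  [[-0.22, 0.79, -0.25], 0, 0],
  [[-0.22, 0.79, -0.25], 0, 0],
  [[-0.22, 0.79, -0.25], 0, 0],
])

```text
t: 8.15
eef_pos: [0.4815, 0.1295, 0.2274]
ee_rot: [-1.571, 0.0, 1.841]
force: [0.0, 0.4, 1.2]
width: 0.0006
```

```bash
python3 - <<'E'
from h import *
from station import *
p=np.load('p.npy');e=get_state()['eef_pos'];d=e[:2]-p[:2]
print(e,'press xy',d@[np.cos(p[2]),np.sin(p[2])],d@[-np.sin(p[2]),np.cos(p[2])])
for th in np.r_[.747:0:8j,-.01]:
    t=W(p,[[.17*np.cos(th),0,.075+.17*np.sin(th)+.011]])[0];print(round(th,3),t.round(4),((t-e)/.3).round(3))
E
```

```text
[0.48149471 0.12946295 0.22739845] press xy 0.12370351357355618 0.0007199980720116947
0.747 [0.4819 0.1306 0.2015] [ 0.001  0.004 -0.086]
0.64 [0.4789 0.1418 0.1876] [-0.009  0.041 -0.133]
0.534 [0.4762 0.1515 0.1725] [-0.018  0.074 -0.183]
0.427 [0.474  0.1596 0.1564] [-0.025  0.1   -0.237]
0.32 [0.4723 0.166  0.1395] [-0.031  0.122 -0.293]
0.213 [0.471  0.1706 0.122 ] [-0.035  0.137 -0.351]
0.107 [0.4702 0.1734 0.1041] [-0.038  0.146 -0.411]
0.0 [0.47   0.1743 0.086 ] [-0.038  0.149 -0.471]
-0.01 [0.47   0.1743 0.0843] [-0.038  0.149 -0.477]
```

drive_tool([
  [[0.001, 0.006, -0.06], 0, 0],
  [[0.001, 0.008, -0.09], 0, 0],
  [[-0.004, 0.024, -0.11], 0, 0],
  [[-0.009, 0.043, -0.133], 0, 0],
  [[-0.014, 0.06, -0.158], 0, 0],
  [[-0.018, 0.076, -0.183], 0, 0],
  [[-0.022, 0.09, -0.21], 0, 0],
  [[-0.025, 0.102, -0.237], 0, 0],
])

```text
t: 8.95
eef_pos: [0.4746, 0.1619, 0.1572]
ee_rot: [-1.575, -0.002, 1.841]
force: [-1.0, 3.6, 4.3]
width: 0.0003
```

```bash
python3 look.py mid
```

```text
8.95 [0.4746 0.1619 0.1572] [-1.   3.6  4.3]
```

View pics/mid.png

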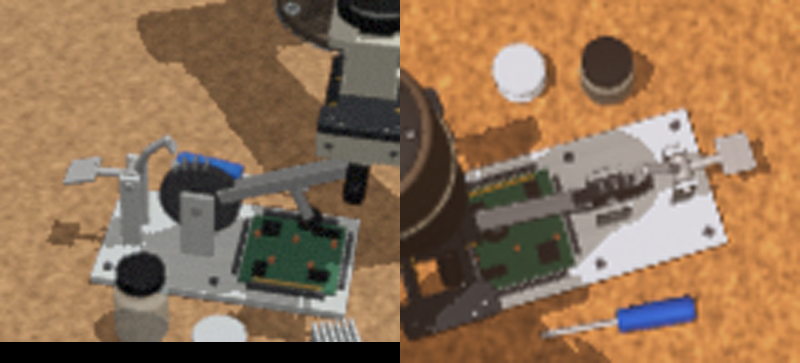

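The left crop shows the arm at about 0.43 rad, coming down past the teeth with the hook still raised. I'll carry on down.

drive_tool([
  [[-0.003, 0.01, -0.028], 0, 0],
  [[-0.006, 0.02, -0.056], 0, 0],
  [[-0.008, 0.028, -0.085], 0, 0],
  [[-0.01, 0.035, -0.114], 0, 0],
  [[-0.012, 0.04, -0.144], 0, 0],
  [[-0.013, 0.044, -0.174], 0, 0],
  [[-0.013, 0.046, -0.195], 0, 0],
  [[-0.013, 0.047, -0.21], 0, 0],
  [[-0.013, 0.047, -0.225], 0, 0],
  [[-0.013, 0.047, -0.225], 0, 0],
])

```text
t: 10.05
eef_pos: [0.4687, 0.1734, 0.0871]
ee_rot: [-1.569, 0.001, 1.84]
force: [-0.0, 0.3, -0.3]
width: 0.0005
```

drive_tool([
  [[0, 0, -0.005], 0, 0],
  [[0, 0, -0.009], 0, 0],
  [[0, 0, -0.009], 0, 0],
])

```text
t: 10.35
eef_pos: [0.469, 0.1736, 0.0857]
ee_rot: [-1.57, 0.001, 1.841]
force: [-3.6, -1.3, 6.9]
width: 0.0004
```

drive_tool([
  [[0, 0, -0.005], 0, 0],
  [[0, 0, -0.01], 0, 0],
  [[0, 0, -0.01], 0, 0],
])

```text
t: 10.65
eef_pos: [0.4692, 0.1737, 0.0851]
ee_rot: [-1.571, 0.001, 1.842]
force: [-12.7, -2.7, 33.3]
width: 0.0003
```

It has bottomed out: 33 N at z=0.085, where the level bar's top should be 0.086. I'll back off, lift clear and swing aside for a view.

drive_tool([
  [[0, 0, 0.01], 0, 0],
  [[0, 0, 0.03], 0, 0],
  [[0, 0, 0.15], 0, 0],
  [[0, 0, 0.3], 0, 0],
  [[0, 0, 0.45], 0, 0],
  [[0, 0, 0.6], 0, 0],
  [[0, 0.15, 0.7], 0, 0],
  [[0, 0.3, 0.7], 0, 0],
  [[0, 0.45, 0.7], 0, 0],
  [[0, 0.6, 0.7], 0, 0],
  [[0, 0.6, 0.7], 0, 0],
  [[0, 0.6, 0.7], 0, 0],
])

```text
t: 11.85
eef_pos: [0.469, 0.3548, 0.2913]
ee_rot: [-1.569, 0.001, 1.842]
force: [0.2, -0.3, 0.9]
width: 0.0002
```

```bash
python3 look.py end
```

```text
11.85 [0.469  0.3548 0.2913] [ 0.2 -0.3  0.9]
```

View pics/end.png

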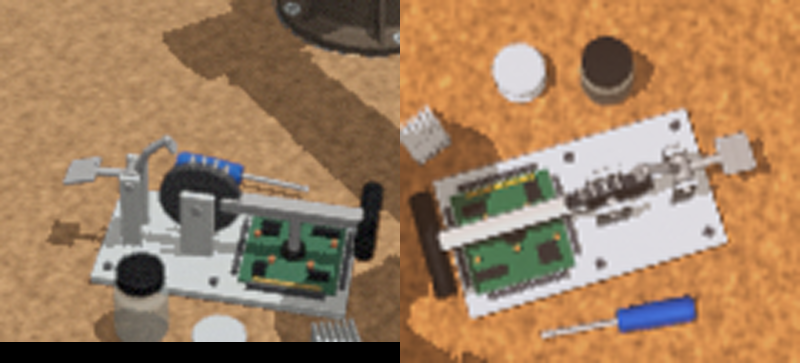

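The left crop shows the foot on the board at (293,250), the arm level with its crossbar at (369,222), and the hook clear at (160,150). The board and bystanders haven't moved. One numeric check of the crossbar, then I hand in.

```bash
python3 - <<'E'
from h import *
from station import *
p=np.load('p.npy');f=pickle.load(open('scene.pkl','rb'))
for th in(0,.04,.08):print(th,proj(f,W(p,[[.17*np.cos(th),0,.075+.17*np.sin(th)]]))+p[6:8])
print('seen',369/2.857+245,222/2.857+125)
job_done()
E
```

```text
0 [[373.7315193  202.39620381]]
0.04 [[373.90600449 200.6280108 ]]
0.08 [[373.98480574 198.83765621]]
seen 374.1564578228911 202.70388519425973
the job is handed in; nothing more can be done
```

I pressed the pawl's tab down to its stop, pushed the arm down by its crossbar until the foot was on the board, and lifted the tool clear. The job is handed in at about 12 s of robot time; it gave no verdict.

- **Pawl:** the force jumped to 23 N at z = 0.094 m, 16 mm below where the tab started. In the last picture the hook is still raised off the wheel.
- **Arm:** it stopped firmly at 33 N with the tool tip at z = 0.085 m, against 0.086 m expected for a level crossbar. After I released it, the crossbar showed at pixel (374.2, 202.7), against (373.7, 202.4) expected for level. That fits an angle of about 0, within roughly 0.01 rad.
- **Board and other objects:** by eye in the last picture the board and the nearby objects are where they started. The pen cup, knife and meter lay outside that view, far from the tool's path. I did not measure any of these positions.
- **Tool:** it finished about 18 cm to the side and well above the press, with about 1 N or less on the force reading.

No check failed or disagreed.

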